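Seat the ballast disc in the lamp base and close the turn-button

ROBOT

A 6-joint arm with a two-finger parallel gripper is mounted at the origin on the work surface. World frame = base frame: x ahead of the robot, y to its left, z up, the work surface at z = 0. Lengths are in m, angles in rad, forces in N, time in s.
With the tool pointing down it reaches from about 0.275 to 0.875 m from the base axis. Payload 12.5 kg.
Tool frame: the origin (TCP) lies at the very end of the fingers, on their centre line; the grasp point (between the pads) lies 19 mm behind it; z points along the fingers, y is the line along which they close (so a half turn about z gives the same grasp; the last joint's range is limited). The gripper opens to 85 mm and grips with 20 to 120 N. Pads are 22 mm wide; open, the fingers measure 114 mm over their backs; the gripper's body (76 mm by 85 mm) begins 54 mm behind the grasp point. The pads swing forward as they close: fully open they stand 13 mm farther back than shut.
Start: joints at [1.242, 0.351, 1.652, -0, 1.139, -0.085], TCP at [0.133, 0.534, 0.231] pointing down, gripper open.
Joint ranges: [-2.75, 2.75], [-0.79, 2.1], [0.01, 2.65], [-1.57, 4.71], [0.07, 3.14], [-2.87, 2.87]. Speed limits (rad/s): [2.22, 2.22, 2.79, 3.14, 3.14, 3.14].

INTERFACE

Orientations are given as a 3x3 rotation matrix whose columns are the frame's x, y, z axes.
In Python, from bench import manip gives the robot as it stands. Calls block until the motion is done:
- manip.move_ptp(position, orientation): joint-space move of the TCP to a pose.
- manip.move_l(position, attitude=None, max_speed=0.15): straight line of the TCP; attitude=None keeps the orientation; max_speed is the mean speed in m/s.
- manip.move_j(angles): joint-space move.
- manip.set_gripper(opening, effort=None): opening from 0.0 (shut) to 1.0 (fully open); effort is the grip in N (None keeps the last); returns when the fingers have stopped.
- manip.dwell(seconds).
- manip.inverse_kinematics(position, orientation): joint angles nearest the present ones, or None.
- manip.grab_frame(name): name is "side" or "top"; returns (picture, depth): 384x512x3 uint8, red, green, blue; 384x512 float32, m along the optical axis (not along the pixel's ray), 0 where there is no reading.
- manip.get_calibration(name): a dict with "camera_matrix" (3x3 intrinsics, pixels), "R" (3x3) and "t" (3): a world point X has camera coordinates R X + t. Camera axes: x right, y down, z forward; pixel columns grow to the right and rows downward; lengths in m; the calibration is good to about 2 mm. A picture is of the moment at which its call begins. get_calibration takes no time and is no camera call.
A pose or a line that the arm cannot do raises manip.Unreachable and nothing moves.
- manip.sign_off(): hands the job in; it is judged then, once.
Trained networks look in the newest picture that a camera, given by its name, has taken for a name from the list of things; names that differ only in an ending like _2 or _b are one class to them, and where a whole thing is asked for, a point or a joint stands for the part that bears it (a point fixed in the world has none). Each returns a list of dicts, best first, with "confidence" (0 to 1); they miss things now and then, are a little off and sometimes report something else, mostly with a low value. They report only what shows in the picture. A call takes as long as a camera call.
- manip.look_for(camera, name): "at" ([x, y, z] in m, in world coordinates, good to about 4 mm: the middle of the surface that is visible of it).
Readings, each from a call of its own:
- manip.current_time(): time.
- manip.current_qpos(): joint angles.
- manip.current_joint_vel(): joint speeds.
- manip.current_joint_torque(): joint torques, N m.
- manip.current_ee_pos(): TCP position.
- manip.current_tcp_rot(): TCP orientation.
- manip.current_force(): force on the tool from outside, world axes, zero at the start.
- manip.current_ft_torque(): the same for the moment, N m.
- manip.current_grip_width(): opening from 0.0 (shut) to 1.0 (fully open).
- manip.current_grip_force(): force on a finger pad.
Only numpy, scipy, OpenCV 4.12 (cv2) and the standard library are available. Lean on these libraries where they do the work, as an engineer would, in place of code of your own. Each camera call takes 0.05 s, during which the arm holds its last target. There are 200 camera calls.

TASK

A turned lamp base lies underside up on the bench with its loose steel ballast disc beside the round pocket in its middle. With the fingertips, gently nudge the disc across the wood until it drops into the pocket and lies flat on its floor, then push the brass turn-button round until it stops against its pin, over the disc. Only push: never pinch or lift the disc, and leave the little wooden knob on the base and everything else on the bench where it stands.

Things in the scene. Friction and masses are not known exactly. Their poses are not given: they have to be found in the camera images.
- base: round light-wood lamp base, fixed to the bench on a rubber mat, 220 mm across; origin centre of its underside on the bench, z up. Its flat top is 34 mm above the bench. In its middle is a round pocket 55 mm wide and 12 mm deep with a brown floor (floor 22 mm above the bench). A steel stop pin (6 mm wide, 11 mm tall) stands on the top at x -10.5 mm, y 36 mm in this frame. The turn-button pivots at x 0, y 58 mm. The disc starts on the -y side of the pocket.
- pocket (a point): centre of the pocket's floor, 22 mm above the bench; axes as the base's
- weight: loose grey steel ballast disc, 50 mm across, 10 mm thick, about 0.15 kg, lying flat on the base's top at the start; origin centre of its underside. In the pocket its top lies 2 mm below the base's top and it has 2.5 mm play all round.
- button (a joint): turn-button angle in rad, about a vertical pivot with light friction (it stays where left). At 0 the bar points from its pivot along the base's +x, clear of the pocket; it grows clockwise seen from above; at 1.57 the bar meets the stop pin, points along the base's -y and lies over the disc. Range -0.45 to 1.57.
- button_pivot (a point): on the turn-button's pivot axis, at mid height of the bar (7.5 mm above the base's top)
- button_end (a point): on the bar's centre line 45 mm from the pivot, mid height. Brass bar 14 mm wide with a round end reaching 52 mm from the pivot and a round hub 20 mm wide; it occupies 2.5 to 12.5 mm above the base's top, so it passes over a seated disc but hits one that is not.
- finial: small dark turned wooden knob, 26 mm across, 34 mm tall, standing on the lamp base; origin centre of its underside; to be left alone
- candlestick: turned wooden candlestick, 64 mm foot, 90 mm tall, upright on the bench; origin centre of its underside; to be left alone
- mallet: wooden mallet lying on the bench; origin under its middle; to be left alone
- gouge: turning gouge with a wooden handle lying on the bench; origin under its middle; to be left alone
- wax_tin: round wax tin, 72 mm across, 42 mm tall; origin centre of its underside; to be left alone
- cup: turned wooden cup, 72 mm across, 60 mm tall; origin centre of its underside; to be left alone
- sand_block: cork sanding block 100 x 60 x 30 mm; origin centre of its underside; to be left alone

How it is judged:
By the outcome, as a careful person would: the job done as asked, in the order asked, and still so for the second after the job is handed in, with the robot touching nothing.
It also fails if it takes over 48 s, if anything falls off the work surface, if the arm or the gripper's body presses on something with over 40 N, if the wrist force passes 120 N, or if a joint passes its speed limit or range.

## Working session

There is one attempt and no reset: what is moved stays moved. The work goes in short steps, each a Python script; the robot and the scene stay as the last script left them, time stands still between calls to the robot, and variables do not carry over. Pictures are saved under pics/ and viewed, at most 10 in all, crops included, and the job is handed in when it is done.

```bash
mkdir -p pics; python3 - <<'E'
from bench import manip as m
import cv2,numpy as np
for c in("top","side"):
    p,d=m.grab_frame(c); cv2.imwrite(f"pics/{c}0.png",cv2.cvtColor(p,cv2.COLOR_RGB2BGR)); np.save(f"{c}0.npy",d)
    k=m.get_calibration(c); print(c,(-k["R"].T@k["t"]).round(3))
    for n in("base","weight","button","button_pivot","button_end","finial","pocket","candlestick","cup","wax_tin"):
        print(n,[(np.round(r["at"],4).tolist(),round(r["confidence"],2)) for r in m.look_for(c,n)[:2]])
print(m.current_time(),m.current_tcp_rot().round(3))
E
```

```text
top [0.252 0.012 1.417]
base []
weight [([0.596, 0.0839, 0.0454], 0.6)]
button [([0.5776, -0.0387, 0.0609], 0.74), ([0.5, 0.0061, 0.0424], 0.5)]
button_pivot [([0.5046, 0.0084, 0.0484], 0.65), ([0.5439, 0.0349, 0.0362], 0.17)]
button_end [([0.4996, 0.0109, 0.0475], 0.62)]
finial [([0.578, -0.0406, 0.0624], 0.58)]
pocket [([0.5429, 0.032, 0.0354], 0.73), ([0.4986, 0.0105, 0.0467], 0.68)]
candlestick [([0.4311, 0.2761, 0.0457], 0.75)]
cup [([0.6521, 0.3378, 0.0277], 0.56)]
wax_tin [([0.6126, -0.3346, 0.04], 0.6)]
side [-0.081 -1.148  0.943]
base [([0.4299, 0.2695, 0.0303], 0.66), ([0.5383, 0.0114, 0.035], 0.59)]
weight [([0.5049, 0.006, 0.0453], 0.62)]
button []
button_pivot []
button_end [([0.5017, 0.0036, 0.0468], 0.49)]
finial [([0.5799, -0.0436, 0.0523], 0.45)]
pocket [([0.5334, 0.0061, 0.0333], 0.9)]
candlestick [([0.4282, 0.2698, 0.0321], 0.83)]
cup [([0.6399, 0.3183, 0.0385], 0.73), ([0.4963, 0.4536, 0.0134], 0.28)]
wax_tin [([0.6017, -0.3547, 0.0385], 0.81)]
1.1 [[-0.97   0.241 -0.   ]
 [ 0.241  0.97  -0.   ]
 [ 0.    -0.    -1.   ]]
```

View pics/top0.png

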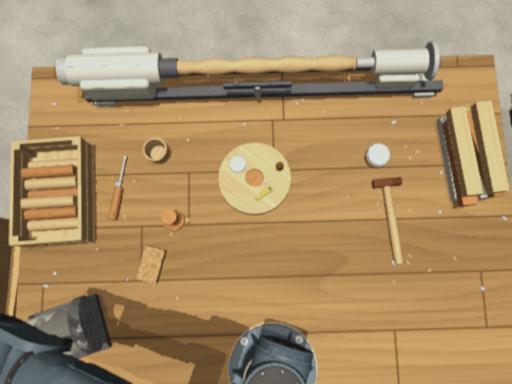

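View pics/side0.png

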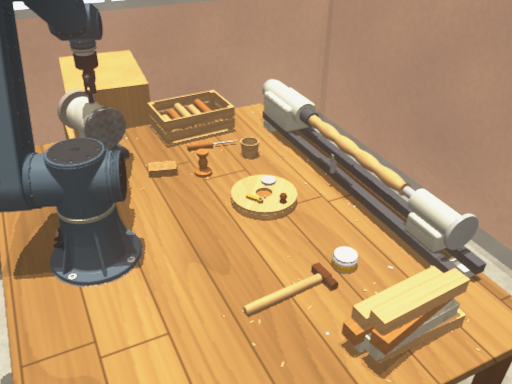

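The top view shows the base at about (255,178), the disc at (237,163), the brown pocket at (256,177), the button at (263,192) and the finial at (280,167). The side view shows the base at (264,195), with the disc at its far-left edge (268,181). Next I'll take enlarged crops of both for sub-pixel fits.

```bash
cat > h.py <<'E'
from bench import manip as m
import cv2,numpy as np
def ray(c,uv,z):
    k=m.get_calibration(c);R,t=k["R"],np.asarray(k["t"]);C=-R.T@t
    d=R.T@np.linalg.solve(k["camera_matrix"],[uv[0],uv[1],1.]);return C+d*(z-C[2])/d[2]
def pix(c,X):
    k=m.get_calibration(c);q=k["camera_matrix"]@(k["R"]@np.asarray(X)+k["t"]);return q[:2]/q[2]
def crop(img,b,s,name):
    cv2.imwrite("pics/"+name,cv2.resize(img[b[1]:b[3],b[0]:b[2]],None,fx=s,fy=s,interpolation=cv2.INTER_CUBIC))
E
python3 - <<'E'
from h import *
t=cv2.imread("pics/top0.png");s=cv2.imread("pics/side0.png")
a=cv2.resize(t[138:218,215:295],None,fx=7,fy=7,interpolation=cv2.INTER_CUBIC)
cv2.imwrite("pics/topc.png",a); crop(s,(225,165,305,225),9,"sidec.png")
d=np.load("top0.npy")
for uv in((237,163),(256,177),(263,192),(250,205),(280,167),(230,180)):
    k=m.get_calibration("top");z=d[uv[1],uv[0]];C=k["R"].T@(np.linalg.solve(k["camera_matrix"],[*uv,1])*z-k["t"]);print(uv,C.round(4),t[uv[1],uv[0]])
E
```

```text
(237, 163) [0.5983 0.0883 0.042 ] [214 222 219]
(256, 177) [0.5579 0.0324 0.0217] [ 90 148 208]
(263, 192) [0.5056 0.0124 0.0506] [ 99 199 219]
(250, 205) [0.4709 0.0524 0.0305] [145 201 219]
(280, 167) [ 0.577  -0.0401  0.0634] [ 39  68 116]
(230, 180) [0.5482 0.1108 0.0342] [141 197 219]
```

View pics/topc.png

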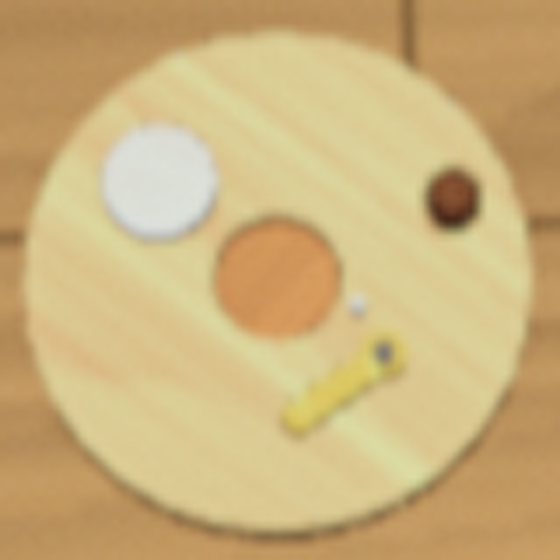

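View pics/sidec.png

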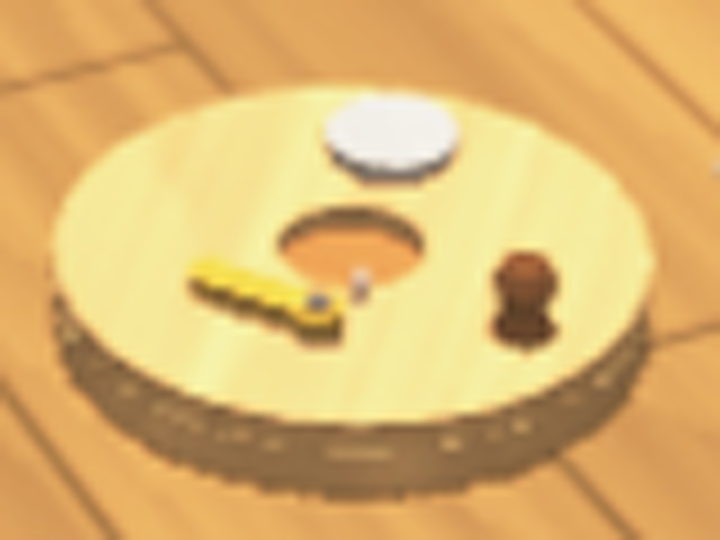

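In the crops (top crop px) the pocket is at (277,276), the disc at (159,181), the pin at (358,303), the pivot at (384,351), the bar end at (295,423) and the finial at (453,198). The side crop agrees. The bar is at roughly 0.28 rad and the disc is clear of the pocket on the -y side. Next I'll segment both views and fit the poses.

```bash
cat >> h.py <<'E'
def blob(mask,near):
    n,l,s,c=cv2.connectedComponentsWithStats(mask.astype(np.uint8))
    i=min((i for i in range(1,n) if s[i,4]>=2),key=lambda i:np.hypot(*(c[i]-near)));return c[i],s[i,4]
def disc_px(img,near,mn=90):
    h=cv2.cvtColor(img,cv2.COLOR_BGR2HSV);return blob((h[...,1]<45)&(h[...,2]>150),near)
E
python3 - <<'E'
from h import *
T=cv2.imread("pics/top0.png");S=cv2.imread("pics/side0.png")
def f(c,x,y): 
    return (215+(x+.5)/7-.5,138+(y+.5)/7-.5) if c=="top" else (225+(x+.5)/9-.5,165+(y+.5)/9-.5)
P=dict(disc=(.044,(159,181),(391,133)),pocket=(.034,(278,277),(351,247)),pivot=(.0465,(384,351),(319,302)),finial=(.06,(453,198),(525,278)),pin=(.045,(358,300),(361,277)),end=(.0465,(292,426),(198,272)))
for n,(z,a,b) in P.items():
    A=ray("top",f("top",*a),z);B=ray("side",f("side",*b),z)
    # triangulated height
    k=[(-m.get_calibration(c)["R"].T@m.get_calibration(c)["t"]) for c in("top","side")]
    d=[A-k[0],B-k[1]];s=np.linalg.lstsq(np.c_[d[0],-d[1]],k[1]-k[0],rcond=None)[0]
    X=k[0]+s[0]*d[0];Y=k[1]+s[1]*d[1];print(n,A.round(4),B.round(4),"tri",((X+Y)/2).round(4),np.linalg.norm(X-Y).round(4))
for c,I,nr in(("top",T,(237,163)),("side",S,(268,179))):
    q,ar=disc_px(I,nr);print(c,"disc seg",q,ar,ray(c,q,.044).round(4))
    h=cv2.cvtColor(I,cv2.COLOR_BGR2HSV); 
    for n,p,z in(("pocket",f("top",277,276),.03),("pin",f("top",358,303),.045)) if c=="top" else (("pin",f("side",361,280),.045),):
        u,v=np.round(p).astype(int);print(n,h[v-1:v+2,u-1:u+2].tolist())
h=cv2.cvtColor(T,cv2.COLOR_BGR2HSV)
q,a=blob((h[...,0]<18)&(h[...,1]>115)&(np.hypot(*(np.indices(h.shape[:2])-np.array([177,254.5])[:,None,None]))<15),(255,177));print("pocket",q,a,ray("top",q,.034),ray("top",q,.022))
E
```

```text
disc [0.5965 0.0873 0.044 ] [0.5949 0.0854 0.044 ] tri [0.5965 0.0876 0.0424] 0.0007
pocket [0.5549 0.0374 0.034 ] [0.5532 0.0366 0.034 ] tri [0.5545 0.0377 0.0332] 0.0013
pivot [ 0.5187 -0.0071  0.0465] [ 0.5183 -0.0059  0.0465] tri [ 0.5182 -0.0069  0.0473] 0.0008
finial [ 0.5814 -0.0382  0.06  ] [ 0.5818 -0.0407  0.06  ] tri [ 0.5824 -0.0385  0.0583] 0.0013
pin [0.5415 0.0033 0.045 ] [0.54   0.0037 0.045 ] tri [0.5408 0.0036 0.045 ] 0.0015
end [0.4875 0.0329 0.0465] [0.4875 0.0293 0.0465] tri [0.4885 0.0327 0.044 ] 0.0011
top disc seg [237.36619718 163.5258216 ] 213 [0.5962 0.0871 0.044 ]
pocket [[[15, 144, 207], [15, 145, 206], [15, 145, 207]], [[15, 146, 206], [15, 145, 207], [15, 146, 208]], [[15, 144, 207], [15, 143, 208], [15, 143, 208]]]
pin [[[24, 46, 217], [24, 41, 217], [23, 71, 218]], [[24, 30, 206], [28, 21, 205], [24, 64, 211]], [[20, 51, 195], [23, 39, 189], [23, 75, 207]]]
side disc seg [268.02061856 179.35051546] 97 [0.5949 0.0853 0.044 ]
pin [[[15, 99, 237], [17, 94, 237], [15, 141, 239]], [[13, 89, 210], [13, 80, 206], [17, 128, 236]], [[15, 107, 189], [15, 100, 176], [23, 109, 241]]]
pocket [254.1106383  177.38723404] 235 [0.55420306 0.03796084 0.034     ] [0.55682225 0.03818583 0.022     ]
```

```bash
cat >> h.py <<'E'
PK=np.array([.5545,.0375]);PV=np.array([.5184,-.0068])
def att(d):
    d=np.asarray(d)/np.hypot(*d);return np.array([[d[0],d[1],0],[d[1],-d[0],0],[0,0,-1.]])
def p3(p,z): return [p[0],p[1],z]
E
python3 - <<'E'
from h import *
D=np.array([.596,.087]);v=PK-D;d=v/np.hypot(*v);A=att(d)
print(d,m.inverse_kinematics(p3(D-d*.046,.09),A).round(2))
m.set_gripper(0.0)
s=D-d*.046
m.move_ptp(p3(s,.09),A);m.move_l(p3(s,.038),max_speed=.1);print(m.current_ee_pos(),m.current_force().round(1))
e=PK-d*(.036+.032)
m.move_l(p3(e,.038),max_speed=.03);print(m.current_ee_pos().round(4),m.current_force().round(1))
m.move_l(p3(e-d*.01,.038),max_speed=.08);m.move_l(p3(e-d*.03,.12),max_speed=.2);
m.move_l(p3(e+np.array([.0,.16]),.2),max_speed=.3)
for c in("top","side"):
    p,_=m.grab_frame(c);I=cv2.cvtColor(p,cv2.COLOR_RGB2BGR);cv2.imwrite(f"pics/{c}1.png",I)
    q,a=disc_px(I,pix(c,p3(PK-d*.032,.044)));print(c,q,a,ray(c,q,.044).round(4))
print(m.current_time(),(PK-d*.032).round(4))
a=[cv2.imread("pics/top1.png")[138:218,205:305],cv2.imread("pics/side1.png")[155:235,215:315]]
cv2.imwrite("pics/m1.png",cv2.resize(np.hstack(a),None,fx=4,fy=4,interpolation=cv2.INTER_CUBIC))
E
```

```text
[-0.64246567 -0.76631447] [ 0.12  0.67  1.52 -0.    0.95 -2.32]
[0.62581238 0.12233199 0.03825961] [-0.2  0.4  1. ]
[0.5982 0.0896 0.0379] [-0.4  1.4  0.5]
top [245.69683258 170.13122172] 221 [0.575  0.0625 0.044 ]
side [265.92079208 184.41584158] 101 [0.574  0.0604 0.044 ]
8.075 [0.5751 0.062 ]
```

View pics/m1.png

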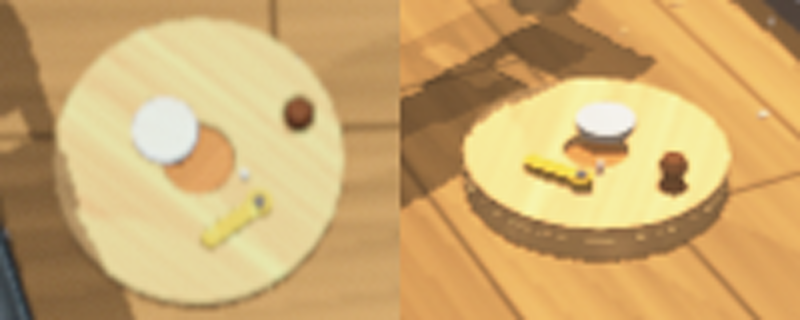

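The disc is at top-crop (165,130), overlapping the pocket at (200,158), within 1 mm of the prediction and on line. Next is the final push.

```bash
cat > s2.py <<'E'
from h import *
D=np.array([.575,.0623]);v=PK-D;d=v/np.hypot(*v);A=att(d)
s=D-d*.046
m.move_ptp(p3(s,.09),A);m.move_l(p3(s,.038),max_speed=.1)
for g in(.06,.05,.045,.041,.038,.0365,.0355):
    m.move_l(p3(PK-d*g,.038),max_speed=.025);F=m.current_force();print(g,F.round(1))
    if np.linalg.norm(F)>12:break
m.move_l(p3(PK-d*.05,.038),max_speed=.08);m.move_l(p3(PK-d*.06,.12),max_speed=.2)
m.move_l(p3(PK-d*.06+np.array([0,.16]),.2),max_speed=.3)
for c in("top","side"):
    p,_=m.grab_frame(c);I=cv2.cvtColor(p,cv2.COLOR_RGB2BGR);cv2.imwrite(f"pics/{c}2.png",I)
    q,a=disc_px(I,pix(c,p3(PK,.032)));print(c,q,a,ray(c,q,.032).round(4))
print(m.current_time())
a=[cv2.imread("pics/top2.png")[138:218,205:305],cv2.imread("pics/side2.png")[155:235,215:315]]
cv2.imwrite("pics/m2.png",cv2.resize(np.hstack(a),None,fx=4,fy=4,interpolation=cv2.INTER_CUBIC))
E
python3 s2.py
```

```text
0.06 [ 0.3 -0.1 -0.1]
0.05 [ 0.6  0.6 -0.3]
0.045 [ 0.5 -0.6 -0.2]
0.041 [-0.3  0.2  0. ]
0.038 [-0.1 -0.2 -0.1]
0.0365 [ 0.3 -0.4  0.2]
0.0355 [-0.4 -0.6 -0.1]
top [253.55251142 176.96347032] 219 [0.556  0.0397 0.032 ]
side [263.84848485 192.12121212] 99 [0.5551 0.0382 0.032 ]
14.1167
```

View pics/m2.png

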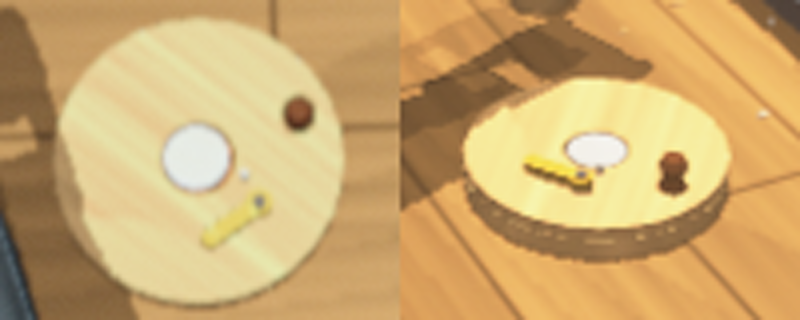

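The disc sits inside the pocket, at (197,157) in the top crop, and the side view shows no wall above the rim. I'll confirm with depth that it lies flat, then turn the button only if it does.

```bash
cat > s3.py <<'E'
from h import *
import sys
_,z=m.grab_frame("top");k=m.get_calibration("top")
def plane(uv,r):
    v,u=np.mgrid[:384,:512];M=(np.hypot(u-uv[0],v-uv[1])<r)&(z>0)
    W=(k["R"].T@(np.linalg.solve(k["camera_matrix"],np.c_[u[M],v[M],np.ones(M.sum())].T)*z[M]-np.asarray(k["t"])[:,None])).T
    return np.linalg.lstsq(np.c_[W[:,:2]-W[:,:2].mean(0),np.ones(len(W))],W[:,2],rcond=None)[0]
a=plane((253.5,177),6.5);b=plane((235,190),7);print("disc",a.round(4),"wood",b.round(4))
if np.hypot(*a[:2])>.12 or a[2]>b[2]+.002: sys.exit("not flat")
Y=PV-PK;Y/=np.hypot(*Y);X=np.array([Y[1],-Y[0]])
def pose(q,g,r=.036):
    b=np.cos(q)*X-np.sin(q)*Y;n=-np.sin(q)*X-np.cos(q)*Y
    return PV+r*b-n*(.018+g),att(-n)
p,A=pose(.22,.009);m.move_ptp(p3(p,.10),A);m.move_l(p3(p,.040),max_speed=.1);print(m.current_force().round(1))
for q in np.r_[np.arange(.25,1.5,.12),1.5,1.54,1.57,1.59,1.61]:
    p,A=pose(q,0);m.move_l(p3(p,.040),attitude=A,max_speed=.03);F=m.current_force();t=m.current_ft_torque()
    print(round(q,2),F.round(1))
    if np.linalg.norm(F)>6:break
p,A=pose(q,.012);m.move_l(p3(p,.040),max_speed=.06);m.move_l(p3(p,.12),max_speed=.2)
m.move_l([p[0]-.05,p[1]+.2,.2],max_speed=.3)
for c in("top","side"):
    I,_=m.grab_frame(c);cv2.imwrite(f"pics/{c}3.png",cv2.cvtColor(I,cv2.COLOR_RGB2BGR))
print(m.current_time())
a=[cv2.imread("pics/top3.png")[138:218,205:305],cv2.imread("pics/side3.png")[155:235,215:315]]
cv2.imwrite("pics/m3.png",cv2.resize(np.hstack(a),None,fx=4,fy=4,interpolation=cv2.INTER_CUBIC))
E
python3 s3.py
```

```text
disc [0.0114 0.0092 0.0311] wood [0.0156 0.0012 0.0333]
[-0.2 -0.3 -0.1]
0.25 [ 0.3 -0.4 -0.4]
0.37 [0.1 0.5 0.7]
0.49 [ 0.1 -0.1 -0.3]
0.61 [-0.1 -0.4 -0.1]
0.73 [ 0.6  0.7 -1. ]
0.85 [-0.4  0.  -0.2]
0.97 [0.4 0.  0. ]
1.09 [-0.8 -0.4  0.3]
1.21 [-0.  -0.3 -0.6]
1.33 [-0.2 -0.6 -0.1]
1.45 [-0.5  1.1 -0.4]
1.5 [ 0.1  0.2 -0. ]
1.54 [-0.7 -0.4  0.6]
1.57 [ 0.1  0.3 -0.5]
1.59 [-1.7  1.6  1. ]
1.61 [-4.1  4.4  2.4]
22.7167
```

```bash
ls pics/m3.png
```

```text
pics/m3.png
```

View pics/m3.png

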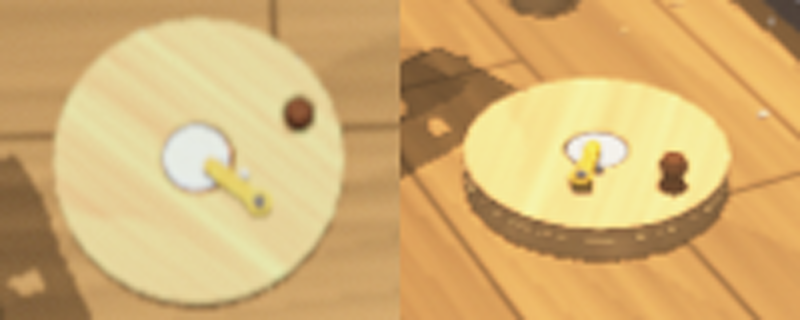

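The bar now runs from the pivot (260,203) to (212,163) over the disc and against the pin at (243,175). The contact force rose at the stop, the disc is still seated, and the finial is unmoved at (298,113).

```bash
python3 -c "
from bench import manip as m
print(m.current_force().round(1));print(m.sign_off())"
```

```text
[-0.5  0.3 -0.4]
the job is handed in; nothing more can be done
None
```

The disc lies flat in the pocket and the turn-button is against its pin over the disc; I saw nothing else move, and the job was handed in at about 23 s of the 48 s allowed.

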